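# Roll two axle shafts and scrap the bent one

## Task

Use the spring-soled rolling block, held by its wooden rib, to roll each of the two axle shafts one full turn across the flat plate, pressing lightly from above (about 5 N, never as much as 15 N). Put the shaft that wobbles and lifts the block into the shallow tray, leave the straight one lying on the plate, and stand the block upright on the bare counter. Do not shift the jar or the wrench.

Things in the scene. Friction and masses are not known exactly. Their poses are not given: they have to be found in the camera images.
- shaft_a_mid (a point): Centre of steel axle shaft A (half-way along, on its axis, 8 mm above the plate at the start): 16 mm diameter, 144 mm long, 0.2 kg, y along it. Looks like shaft B; one of the two is bent: its middle 62 mm stands 4 mm off the line of its ends, lifting what rolls it by 4 mm once a turn. Which one is not marked: feel it by rolling. A full turn takes a shaft 50 mm along and the block 100 mm.
- shaft_b_mid (a point): Centre of steel axle shaft B (half-way along, on its axis, 8 mm above the plate at the start): 16 mm diameter, 144 mm long, 0.2 kg, y along it. Looks like shaft A; one of the two is bent: its middle 62 mm stands 4 mm off the line of its ends, lifting what rolls it by 4 mm once a turn. Which one is not marked: feel it by rolling. A full turn takes a shaft 50 mm along and the block 100 mm.
- plate: Fixed level aluminium plate, 220 (x, away from the robot) by 320 (y, left) by 20 mm thick; origin: centre of its underside. A strip 6 mm wide stands 6 mm above it along the near and the far edge. The shafts lie across it side by side (along y within 0.1 rad, 156 mm apart, both loose and free to roll), nearer the near strip: roll them towards +x, at least 100 mm free.
- block_grip (a point): Centre of the rolling block's wooden rib, 46 mm above its underside. Rib 24 (x) by 54 (y) mm, from 24 to 70 mm up, on a flat aluminium top 110 (x, rolling direction) by 54 mm; rubber sole of that outline below. Block 0.3 kg, loose on the counter beside the plate, x ends alike. The sole slides up into it on springs: gives at 3 N, then 3 N per mm, 8 mm travel.
- tray: Fixed grey open scrap tray, 230 mm (its x) by 130 mm (y), 30 mm high, 3 mm walls and floor; origin at the centre of its underside on the counter. It stands on the other side of the plate from the block.
- jar: Bystander: glass jar with a steel screw lid, 72 mm diameter, 100 mm high, origin at the centre of its underside, beyond the plate. Leave it alone.
- wrench: Bystander: stainless socket wrench about 180 mm long, lying beyond the plate; origin near its middle. Leave it alone.

How it is judged (in metres and radians):
On the way, in this order (a step that is already met when the one before it is completed fails the run):
1. one shaft has been rolled a turn (moved at least 42 mm) with the block pressing on it from above (over 1 N) (((distance of shaft_a_mid from where it was at the start of the episode above 0.042 m and (contact force between block and shaft_a above 1 N and z of block_grip in the frame of plate above 0.068 m)) or (distance of shaft_b_mid from where it was at the start of the episode above 0.042 m and (contact force between block and shaft_b above 1 N and z of block_grip in the frame of plate above 0.068 m)))), for 0.05 s.
2. the other shaft too has been rolled a turn with the block pressing from above (distance of each of shaft_a_mid, shaft_b_mid from where it was at the start of the episode above 0.042 m and ((contact force between block and shaft_a above 1 N and z of block_grip in the frame of plate above 0.068 m) or (contact force between block and shaft_b above 1 N and z of block_grip in the frame of plate above 0.068 m))), for 0.05 s.
At the end, for the whole second after the job is handed in: The bent shaft lies at rest wholly down in the tray (its middle within the walls and less than 25 mm above the counter), the straight shaft lies on the plate between the strips, and the block stands upright (within 0.1 rad) at rest on the bare counter (((x of shaft_a_mid in the frame of shaft_a above 0.0015 m and x of shaft_a_mid in the frame of tray between -0.112 and 0.112 m and y of shaft_a_mid in the frame of tray between -0.062 and 0.062 m and z of shaft_a_mid in the frame of tray below 0.025 m and linear speed of shaft_a below 0.05 m/s and x of shaft_b_mid in the frame of plate between -0.105 and 0.105 m and y of shaft_b_mid in the frame of plate between -0.16 and 0.16 m and z of shaft_b_mid in the frame of plate between 0.022 and 0.036 m) or (x of shaft_b_mid in the frame of shaft_b above 0.0015 m and x of shaft_b_mid in the frame of tray between -0.112 and 0.112 m and y of shaft_b_mid in the frame of tray between -0.062 and 0.062 m and z of shaft_b_mid in the frame of tray below 0.025 m and linear speed of shaft_b below 0.05 m/s and x of shaft_a_mid in the frame of plate between -0.105 and 0.105 m and y of shaft_a_mid in the frame of plate between -0.16 and 0.16 m and z of shaft_a_mid in the frame of plate between 0.022 and 0.036 m)) and height (world z) of block_grip between 0.036 and 0.051 m and angle between block_grip's own z axis and vertical below 0.1 rad and linear speed of block below 0.03 m/s); the robot touches nothing.
It fails at once if the block presses a shaft with more than 15 N (contact force between block and shaft_a above 15 N or contact force between block and shaft_b above 15 N).
It fails at once if the glass jar is shifted by more than 30 mm (distance of jar from where it was at the start of the episode above 0.03 m).
It fails at once if the socket wrench is shifted by more than 30 mm (distance of wrench from where it was at the start of the episode above 0.03 m).
It also fails if it takes over 72 s, if anything falls off the work surface, if the arm or the gripper's body presses on something with over 40 N, if the wrist force passes 120 N, or if a joint passes its speed limit or range.

## Robot

A 6-joint arm with a two-finger parallel gripper is mounted at the origin on the work surface. World frame = base frame: x ahead of the robot, y to its left, z up, the work surface at z = 0. Lengths are in mm, angles in rad, forces in N, time in s.
With the tool pointing down it reaches from about 350 to 725 mm from the base axis. Payload 6 kg.
Tool frame: the origin (TCP) lies at the very end of the fingers, on their centre line; the grasp point (between the pads) lies 19 mm behind it; z points along the fingers, y is the line along which they close (so a half turn about z gives the same grasp; the last joint's range is limited). The gripper opens to 85 mm and grips with 20 to 120 N. Pads are 22 mm wide; open, the fingers measure 114 mm over their backs; the gripper's body (76 mm by 85 mm) begins 54 mm behind the grasp point. The pads swing forward as they close: fully open they stand 13 mm farther back than shut.
Start: joints at [1.617, 0.04, 0.085, 0, -1.615, -0.334], TCP at [170.28, 575.307, 231.261] pointing down, gripper open.
Joint ranges: [-2.56, 2.56], [-1.29, 2.01], [-1.08, 1.49], [-3.29, 1.98], [-2.81, -0.18], [-2.99, 2.99]. Speed limits (rad/s): [2.57, 2.57, 3.01, 3.14, 3.14, 3.14].

## Interface

Orientations are given as a unit quaternion [x, y, z, w].
In Python, from rig import r, vision, hand_in gives the robot as it stands.
- The arm moves only by the tool arm_command, never from a script. Its argument "steps" is text: rows parted by semicolons, each of 7 numbers parted by spaces: the closure, from 0 (fully open) to 1 (shut), then the shift along the world's x, y, z as a fraction of full scale, then the turn, a rotation vector about the world's x, y, z as a fraction of full scale. A call has 1 to 10 rows; each row is the pose to reach, as a shift and turn from the pose commanded when the call began; what a row does not reach only later rows make up. Full scale, the value 1, is 12 cm for a shift and 0.5 rad for a turn. A row lasts 1/10 s, in which the tool goes at most 50 mm and 8.59 degrees, less where a joint would pass 70% of its speed; a pose out of reach is approached as far as the arm can. A call with a number of a shift or a turn outside -1 to 1 is refused whole. A call with a gripper value outside its range is refused whole. The fingers move at their own pace and stop on an object; "grip_force" is the grip in N (left out, the last holds). Time passes only in rows, so rows that repeat a pose let the fingers close. It gives the time, the measured TCP pose, the force, the opening and the grip force at its end, in the units of the state.
- r.get_obs(): the state, without advancing time (a new reading comes with each control period).
- vision.get_image(name): name is "scene" or "top"; returns (picture, depth): 400x640x3 uint8, blue, green, red; 400x640 float32, mm along the optical axis (not along the pixel's ray), 0 where there is no reading.
- vision.camera_params(name): a dict with "intrinsics" (3x3 intrinsics, pixels), "pose" (4x4, takes a point from camera to world coordinates). Camera axes: x right, y down, z forward; pixel columns grow to the right and rows downward; lengths in mm; the calibration is good to about 2 mm. A picture is of the moment at which its call begins. camera_params takes no time and is no camera call.
- hand_in(): hands the job in; it is judged then, once.
The state is a dict: "clock": time; "joint_pos": joint angles; "dq": joint speeds; "effort": joint torques, N m; "ee_pos": TCP position; "ee_rot": TCP orientation; "contact_force": force on the tool from outside, world axes, zero at the start; "ft_torque": the same for the moment, N m; "opening": finger opening in mm; "grasp_force": force on a finger pad.
Only numpy, scipy, OpenCV 4.12 (cv2) and the standard library are available. Lean on these libraries where they do the work, as an engineer would, in place of code of your own. Each camera call takes 0.05 s, during which the arm holds its last target. There are 200 camera calls.

## Working session

There is one attempt and no reset: what is moved stays moved. The work goes in short steps, Python scripts to look and compute and a tool call to move; the robot and the scene stay as the last step left them, time stands still between calls to the robot, and variables do not carry over. Pictures are saved under pics/ and viewed, at most 10 in all, crops included, and the job is handed in when it is done.

Besides the shell and the picture viewer there is one more tool, called after "Request:" as name(argument=value, ...), one argument or row to a line, values as JSON. arm_command: Moves the arm, as the interface text tells. Its arguments: {"type":"object","properties":{"steps":{"type":"string"},"grip_force":{"type":"number"}},"required":["steps"]}

```bash
mkdir -p pics; cat > h.py <<'E'
import numpy as np, cv2
from rig import r, vision, hand_in
def shot(n,f=None):
    im,d=vision.get_image(n)
    if f: cv2.imwrite('pics/'+f,im); np.save('pics/'+f+'.npy',d)
    return im,d
def world(n,d):
    p=vision.camera_params(n);K=np.array(p['intrinsics']);T=np.array(p['pose'])
    v,u=np.mgrid[:d.shape[0],:d.shape[1]]
    P=np.stack([(u-K[0,2])/K[0,0]*d,(v-K[1,2])/K[1,1]*d,d],-1)
    return P@T[:3,:3].T+T[:3,3]
E
python3 - <<'E'
from h import *
for n in('top','scene'):
    im,d=shot(n,n+'0.png'); print(n,vision.camera_params(n)['pose'][:3,3],(d>0).mean())
o=r.get_obs();print(o)
E
```

```text
top [ 550.90490527   -3.78777034 1068.87139383] 0.9958203125
scene [1106.93944638 -424.58249277  979.33107826] 0.9957109375
{'clock': 0.1, 'joint_pos': array([ 1.61670980e+00,  4.07742176e-02,  8.39142895e-02, -4.12983196e-04,
       -1.61551728e+00, -3.33714609e-01]), 'dq': array([-0.00145622, -0.00111353,  0.00224406,  0.00153143,  0.00160668,
       -0.00021511]), 'effort': array([-4.89453683e-03, -3.69348156e+01,  3.48279119e+01,  6.95191428e+00,
       -4.69106177e-03,  5.09073317e-06]), 'ee_pos': array([170.14255457, 575.05843297, 230.36706702]), 'ee_rot': array([ 9.89665137e-01, -1.43395428e-01, -5.34496234e-05,  8.15167358e-04]), 'contact_force': array([ 0.38157148, -1.19160396, -0.29569935]), 'ft_torque': array([-0.02009826, -0.01164754,  0.00477386]), 'grasp_force': 0.0, 'opening': 85.67941605376878}
```

View pics/top0.png

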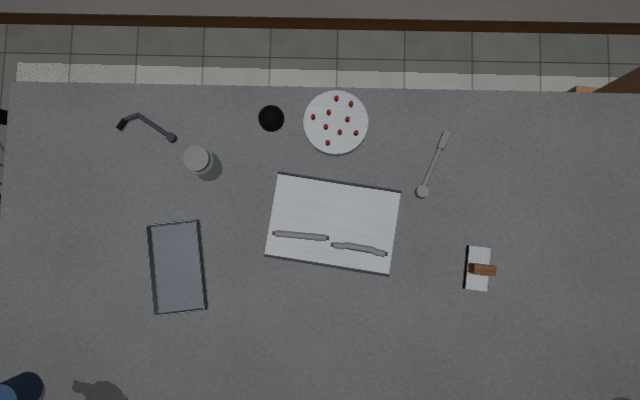

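View pics/scene0.png

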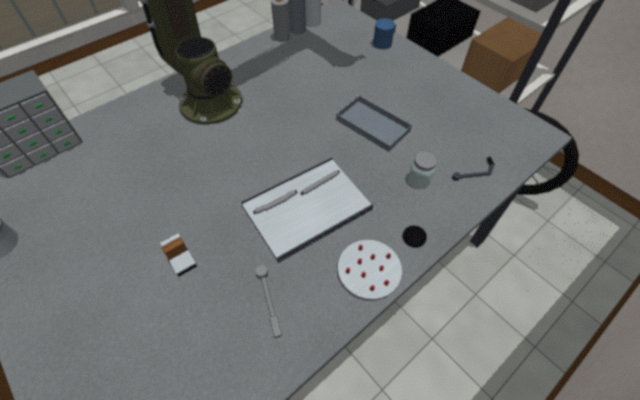

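The top view has +x up and +y left. The plate is around (333,224) with shafts at (300,236) and (359,248), the block at (478,268) and the tray at (177,267). The jar (198,160) and wrench (433,165) are beyond the plate.

```bash
python3 - <<'E'
from h import *
im=cv2.imread('pics/top0.png');d=np.load('pics/top0.png.npy');W=world('top',d)
def rect(name,m):
    p=W[m][:,:2].astype(np.float32);(c,s,a)=cv2.minAreaRect(p);print(name,np.round(c,1),np.round(s,1),round(a,2),'z',np.round(np.percentile(W[m][:,2],[5,50,95]),1),m.sum())
U=np.mgrid[:400,:640];v,u=U
box=lambda a,b,c,e:(u>=a)&(u<b)&(v>=c)&(v<e)
x,y,z=W[...,0],W[...,1],W[...,2]
hsv=cv2.cvtColor(im,cv2.COLOR_BGR2HSV)
pl=box(255,410,165,282)
rect('plate',pl&(z>14))
print(np.percentile(z[box(290,380,195,225)],[5,50,95]))
g=hsv[...,2]
print('gray plate',np.median(g[box(290,380,195,225)]))
for n,b in(('L',box(268,331,225,246)),('R',box(329,392,236,262))):
    m=b&(g<150); m=cv2.morphologyEx(m.astype(np.uint8),cv2.MORPH_OPEN,np.ones((3,3)))>0
    rect(n,m)
    # plane-cast at z=28
    K=vision.camera_params('top');T=np.array(K['pose']);o=T[:3,3];dr=W-o
    P=o+dr*((28-o[2])/dr[...,2])[...,None]
    q=P[m][:,:2];(c,s,a)=cv2.minAreaRect(q.astype(np.float32));print(c,s,a)
    # centre line
    for uu in range(u[m].min(),u[m].max()+1,4):
        k=m&(u>=uu)&(u<uu+4);print(np.round(P[k][:,:2].mean(0),1),round(z[k].max(),1),end=' ')
    print()
b=box(455,505,235,300)
rect('blk all',b&(z>12));rect('rib',b&(z>55));rect('top',b&(z>12)&(z<40))
t=box(140,215,212,322)
rect('tray',t&(z>20));rect('tray all',t&(z>2)&(abs(z)<60)&(g!=0));print('traywall z',z[t].max())
rect('jar',box(180,218,140,185)&(z>60));rect('wrench',box(410,455,125,205)&(z>6))
E
```

```text
plate [584.8 -28.6] [321.  220.6] 82.28 z [16.4 19.8 32.6] 10909
[16.2065644  19.41538651 22.71533145]
gray plate 165.0
L [551.7  50.5] [145.4  18.2] 86.03 z [19.4 33.4 37.2] 395
(551.6489868164062, 50.61106872558594) (145.43275451660156, 17.129776000976562) 85.37332153320312
[556.  118.3] 37.1 [555.7 108.8] 37.5 [555.6  98.5] 40.6 [554.   88.6] 38.2 [553.9  78.3] 37.5 [nan nan] 1068.9 [551.8  58. ] 38.3 [nan nan] 1068.9 [550.8  37.8] 39.0 [550.1  27.7] 37.2 [549.6  17.4] 38.4 [548.4   7.6] 37.0 [548.3  -2.7] 38.2 [548.  -12.2] 39.2 [547.4 -20.4] 32.4 
R [522.9 -97.7] [146.7  21.9] 81.52 z [18.4 33.2 37.3] 416
(523.1636962890625, -96.89350891113281) (145.59164428710938, 21.711538314819336) 81.5631332397461
[530.5 -28.9] 38.5 [529.  -38.4] 37.5 [528.3 -48.5] 37.5 [528.3 -58.5] 38.3 [528.8 -68.7] 37.7 [527.2 -78.7] 37.6 [525.9 -88.6] 39.5 [524.2 -98.9] 38.8 [ 522.5 -109.1] 39.6 [ 521.6 -118.8] 38.1 [ 519.3 -129.1] 37.2 [ 515.5 -139. ] 38.3 [ 513.2 -149.3] 37.0 [ 511.9 -159. ] 39.3 [ 510.9 -166.8] 33.8 
blk all [ 498.2 -211.8] [424.2 109.8] 84.45 z [20.4 24.4 70.6] 1058
rib [ 507.2 -212.2] [425.2  25.8] 81.65 z [61.3 69.3 73.5] 253
top [ 480.4 -395.5] [ 55.1 109.8] 84.45 z [20.1 23.5 27.3] 781
tray [486.7 211.9] [230.  445.1] 8.11 z [  21.    28.1 1068.9] 611
tray all [464.9 369.7] [281.7 193.8] 2.41 z [ 2.2  4.1 29.1] 3509
traywall z 1068.8713938266567
jar [635.7 173.3] [386.3  70.5] 54.08 z [ 67.8  98.3 101.8] 748
wrench [ 658.4 -192.5] [ 94.6 424. ] 42.25 z [10.  16.2 29.6] 479<stdin>:19: RuntimeWarning: divide by zero encountered in divide
<stdin>:19: RuntimeWarning: invalid value encountered in multiply
```

```bash
python3 - <<'E'
import cv2
im=cv2.imread('pics/top0.png')
cv2.imwrite('pics/crop.png',cv2.resize(im[165:300,255:505],None,fx=3.2,fy=3.2,interpolation=2))
E
```

```text
(no output)
```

View pics/crop.png

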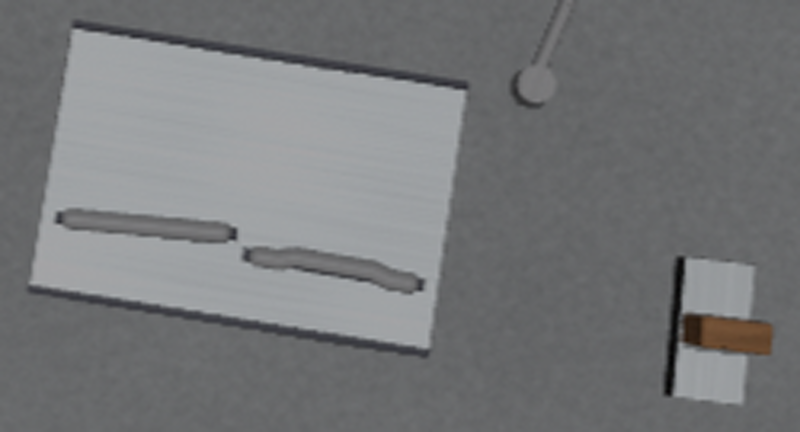

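The zoom shows the right shaft with a visible kink (middle pushed toward +x) and the left one looking straight; rolling will confirm. I'll refine the block and tray poses with invalid depth masked out.

```bash
cat >> h.py <<'E'
v,u=np.mgrid[:400,:640]
box=lambda a,b,c,e:(u>=a)&(u<b)&(v>=c)&(v<e)
def rect(name,W,m):
    c,s,a=cv2.minAreaRect(W[m][:,:2].astype(np.float32))
    print(name,np.round(c,1),np.round(s,1),round(a,2),'z',np.round(np.percentile(W[m][:,2],[5,50,95]),1),m.sum())
def castp(n,W,z):
    o=np.array(vision.camera_params(n)['pose'])[:3,3];dr=W-o
    return o+dr*((z-o[2])/(dr[...,2]-1e-9))[...,None]
E
python3 - <<'E'
from h import *
d=np.load('pics/top0.png.npy');W=world('top',d);z=W[...,2];ok=(d>0)
b=box(455,505,235,300)&ok
rect('blk',W,b&(z>12));rect('rib',W,b&(z>55));rect('top',W,b&(z>12)&(z<40))
rect('ribcast70',castp('top',W,70),b&(z>60))
im=cv2.imread('pics/top0.png');hs=cv2.cvtColor(im,cv2.COLOR_BGR2HSV)
print(z[b&(z>62)&(z<76)].mean())
rect('topcast24',castp('top',W,24),b&(hs[...,2]>130)&(hs[...,1]<60))
t=box(140,215,212,322)&ok
rect('tray rim',W,t&(z>20)&(z<40))
t=box(180,222,140,185)&ok;rect('jar',W,t&(z>80));rect('wrench',W,box(410,455,125,205)&ok&(z>6))
E
```

```text
blk [ 480.4 -395.1] [ 55.8 109.8] 84.46 z [20.4 24.4 70.4] 1049
rib [ 480.4 -395.3] [54.3 23.9] 84.81 z [61.2 69.2 72.4] 244
top [ 480.4 -395.5] [ 55.1 109.8] 84.45 z [20.1 23.5 27.3] 781
ribcast70 [ 480.8 -393.2] [55.3 24. ] 84.71 z [70. 70. 70.] 234
69.0757258631746
topcast24 [ 480.2 -396.6] [ 54.4 108.8] 84.54 z [24. 24. 24.] 690
tray rim [464.6 367.1] [230.  131.5] 8.13 z [21.  27.7 31.7] 576
jar [730.3 304. ] [61.6 61.4] 22.13 z [ 92.6  98.9 101.8] 574
wrench [ 747.1 -278. ] [ 38.8 187.7] 68.98 z [10.  15.9 28.7] 464
```

Request:
arm_command(
  steps="0.3 1 -1 0 0 0 -0.3;0.3 1 -1 0 0 0 -0.6;0.3 1 -1 0 0 0 -0.9;0.3 1 -1 0 0 0 -1;0.3 1 -1 0 0 0 -1",
  grip_force=50,
)

```text
clock: 0.6
ee_pos: [292.0, 453.5, 231.6]
ee_rot: [0.923, -0.386, 0.0, -0.0]
contact_force: [-0.0, 0.6, -0.1]
opening: 59.7
grasp_force: 0.0
```

Request:
arm_command(
  steps="0.3 1 -1 0 0 0 -0.3;0.3 1 -1 0 0 0 -0.6;0.3 1 -1 0 0 0 -0.9;0.3 1 -1 0 0 0 -1;0.3 1 -1 0 0 0 -1",
)

```text
clock: 1.1
ee_pos: [411.4, 334.1, 230.9]
ee_rot: [0.799, -0.602, 0.0, 0.0]
contact_force: [-0.4, 0.8, -0.1]
opening: 59.8
grasp_force: 0.0
```

Request:
arm_command(
  steps="0.3 0.57 -1 0 0 0 -0.3;0.3 0.57 -1 0 0 0 -0.6;0.3 0.57 -1 0 0 0 -0.748;0.3 0.57 -1 0 0 0 -0.748",
)

```text
clock: 1.5
ee_pos: [479.6, 213.4, 231.0]
ee_rot: [-0.673, 0.74, -0.0, -0.0]
contact_force: [0.4, -0.2, -0.2]
opening: 59.8
grasp_force: 0.0
```

Request:
arm_command(
  steps="0.3 0 -1 0 0 0 0;0.3 0 -1 0 0 0 0;0.3 0 -1 0 0 0 0",
)

```text
clock: 1.8
ee_pos: [478.2, 94.2, 231.4]
ee_rot: [-0.675, 0.738, -0.0, 0.0]
contact_force: [0.4, -0.2, -0.2]
opening: 59.9
grasp_force: 0.0
```

Request:
arm_command(
  steps="0.3 0 -1 0 0 0 0;0.3 0 -1 0 0 0 0;0.3 0 -1 0 0 0 0",
)

```text
clock: 2.1
ee_pos: [478.4, -26.0, 231.3]
ee_rot: [-0.675, 0.738, -0.0, -0.0]
contact_force: [-0.2, -0.0, 0.3]
opening: 59.6
grasp_force: 0.0
```

Request:
arm_command(
  steps="0.3 0 -1 0 0 0 0;0.3 0 -1 0 0 0 0;0.3 0 -1 0 0 0 0",
)

```text
clock: 2.4
ee_pos: [478.7, -146.1, 230.9]
ee_rot: [-0.675, 0.738, 0.0, -0.0]
contact_force: [0.8, 0.9, 0.2]
opening: 59.7
grasp_force: 0.0
```

Request:
arm_command(
  steps="0.3 0 -1 -0.5 0 0 0;0.3 0 -1 -0.5 0 0 0;0.3 0 -1 -0.5 0 0 0;0.3 0 -1 -0.5 0 0 0",
)

```text
clock: 2.8
ee_pos: [477.7, -265.4, 167.2]
ee_rot: [-0.674, 0.739, 0.003, -0.002]
contact_force: [-0.1, 0.7, -0.8]
opening: 59.7
grasp_force: 0.0
```

Request:
arm_command(
  steps="0.3 0 -1 -0.4 0 0 0;0.3 0 -1 -0.4 0 0 0;0.3 0 -1 -0.4 0 0 0;0.3 0 -1 -0.4 0 0 0;0.3 0 -1 -0.4 0 0 0",
)

```text
clock: 3.3
ee_pos: [479.5, -383.6, 122.7]
ee_rot: [-0.675, 0.738, 0.001, -0.0]
contact_force: [0.1, 0.4, 0.4]
opening: 59.7
grasp_force: 0.0
```

Request:
arm_command(
  steps="0.3 0.01 -0.09 -0.35 0 0 0;0.3 0.01 -0.09 -0.65 0 0 0;0.3 0.01 -0.09 -0.75 0 0 0;0.3 0.01 -0.09 -0.75 0 0 0;0.3 0.01 -0.09 -0.75 0 0 0",
)

```text
clock: 3.8
ee_pos: [481.4, -395.5, 35.9]
ee_rot: [-0.675, 0.738, -0.002, 0.0]
contact_force: [0.8, -0.6, 0.5]
opening: 59.8
grasp_force: 0.0
```

Request:
arm_command(
  steps="1 0 0 0 0 0 0;1 0 0 0 0 0 0;1 0 0 0 0 0 0;1 0 0 0 0 0 0;1 0 0 0 0 0 0;1 0 0 0 0 0 0;1 0 0 0 0 0 0;1 0 0 0 0 0 0",
  grip_force=60,
)

```text
clock: 4.6
ee_pos: [480.7, -395.8, 34.0]
ee_rot: [-0.674, 0.738, -0.001, 0.0]
contact_force: [4.2, 0.4, 4.7]
opening: 23.2
grasp_force: 60.5
```

Request:
arm_command(
  steps="1 0 0 0.3 0 0 0;1 0 0 0.7 0 0 0;1 0 -0 0.8 0 0 0;1 0 0 0.8 0 0 0",
)

```text
clock: 5.0
ee_pos: [479.9, -395.8, 130.4]
ee_rot: [-0.674, 0.739, -0.001, 0.0]
contact_force: [-0.1, -0.7, -3.7]
opening: 22.7
grasp_force: 60.6
```

Request:
arm_command(
  steps="1 0 1 0 0 0 0;1 0 1 0 0 0 0;1 0 1 0 0 0 0;1 0 1 0 0 0 0",
)

```text
clock: 5.4
ee_pos: [478.4, -272.4, 125.7]
ee_rot: [-0.675, 0.738, 0.003, -0.001]
contact_force: [-0.4, -0.5, -2.8]
opening: 23.6
grasp_force: 60.4
```

Request:
arm_command(
  steps="1 0 1 0 0 0 0;1 0 1 0 0 0 0;1 0 1 0 0 0 0;1 0 1 0 0 0 0",
)

```text
clock: 5.8
ee_pos: [478.7, -153.4, 126.5]
ee_rot: [-0.675, 0.738, 0.002, -0.001]
contact_force: [-0.8, -0.2, -3.5]
opening: 23.3
grasp_force: 60.5
```

Request:
arm_command(
  steps="1 0.38 1 0 0 0 0;1 0.38 1 0 0 0 0;1 0.38 1 0 0 0 0;1 0.38 1 0 0 0 0",
)

```text
clock: 6.2
ee_pos: [525.3, -33.6, 126.3]
ee_rot: [-0.675, 0.738, 0.002, -0.002]
contact_force: [-0.1, 0.2, -3.3]
opening: 23.2
grasp_force: 60.4
```

Request:
arm_command(
  steps="1 0 0.73 0 0 0 0;1 0 0.73 0 0 0 0;1 0 0.73 -0.1 0 0 0;1 0 0.73 -0.2 0 0 0;1 0 0.73 -0.3 0 0 0;1 0 0.73 -0.3 0 0 0;1 0 0.73 -0.3 0 0 0;1 0 0.73 -0.3 0 0 0",
)

```text
clock: 7.0
ee_pos: [525.9, 51.5, 93.9]
ee_rot: [-0.674, 0.739, -0.0, 0.0]
contact_force: [-0.6, -0.4, -3.7]
opening: 23.4
grasp_force: 60.4
```

```bash
python3 - <<'E'
from h import *
im,d=shot('scene','s1.png')
cv2.imwrite('pics/s1c.png',cv2.resize(im[130:290,180:400],None,fx=3.4,fy=3.4,interpolation=2))
o=r.get_obs();print(o['ee_pos'],o['contact_force'],o['clock'])
E
```

```text
[525.93854512  51.73282094  94.04287587] [ 0.43015863  0.38478264 -2.43971426] 7.05
```

View pics/s1c.png

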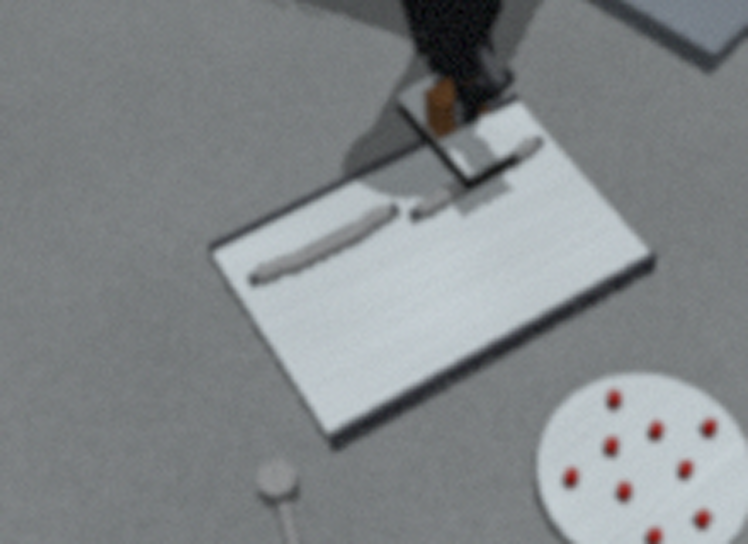

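The block is held level over the left shaft (near (470,180) in the crop), and the right shaft is untouched.

Request:
arm_command(
  steps="1 0 0 -0.06 0 0 0;1 0 0 -0.12 0 0 0;1 0 0 -0.18 0 0 0;1 0 0 -0.18 0 0 0;1 0 0 -0.18 0 0 0",
)

```text
clock: 7.55
ee_pos: [525.5, 52.2, 71.7]
ee_rot: [-0.674, 0.738, -0.0, -0.0]
contact_force: [0.8, -0.2, -3.0]
opening: 23.3
grasp_force: 60.4
```

Request:
arm_command(
  steps="1 0 0 -0.01 0 0 0;1 0 0 -0.015 0 0 0;1 0 0 -0.015 0 0 0;1 0 0 -0.015 0 0 0",
)

```text
clock: 7.95
ee_pos: [526.0, 52.1, 70.6]
ee_rot: [-0.674, 0.739, -0.0, 0.001]
contact_force: [0.5, -0.7, 1.7]
opening: 23.2
grasp_force: 61.2
```

Request:
arm_command(
  steps="1 0.05 -0.003 -0.003 0 0 0;1 0.1 -0.007 -0.003 0 0 0;1 0.15 -0.01 -0.003 0 0 0;1 0.2 -0.014 -0.003 0 0 0",
)

```text
clock: 8.35
ee_pos: [550.4, 50.4, 69.8]
ee_rot: [-0.674, 0.739, -0.0, 0.0]
contact_force: [-0.9, 0.4, 4.7]
opening: 23.5
grasp_force: 61.3
```

Request:
arm_command(
  steps="1 0.05 -0.003 0.004 0 0 0;1 0.1 -0.007 0.004 0 0 0;1 0.15 -0.01 0.004 0 0 0;1 0.2 -0.014 0.004 0 0 0",
)

```text
clock: 8.75
ee_pos: [574.0, 48.8, 70.0]
ee_rot: [-0.674, 0.739, 0.0, -0.0]
contact_force: [-0.4, 0.7, 4.7]
opening: 23.4
grasp_force: 61.5
```

Request:
arm_command(
  steps="1 0.05 -0.003 0 0 0 0;1 0.1 -0.007 0 0 0 0;1 0.15 -0.01 0 0 0 0;1 0.2 -0.014 0 0 0 0",
)

```text
clock: 9.15
ee_pos: [598.0, 47.1, 70.0]
ee_rot: [-0.674, 0.739, 0.0, -0.0]
contact_force: [-0.4, 0.6, 5.4]
opening: 23.6
grasp_force: 61.4
```

Request:
arm_command(
  steps="1 0.05 -0.003 0 0 0 0;1 0.1 -0.007 0 0 0 0;1 0.15 -0.01 0 0 0 0;1 0.2 -0.014 0 0 0 0;1 0.22 -0.015 0 0 0 0;1 0.22 -0.015 0 0 0 0",
)

```text
clock: 9.75
ee_pos: [624.3, 45.3, 70.0]
ee_rot: [-0.674, 0.739, -0.0, 0.0]
contact_force: [0.4, 1.0, 3.5]
opening: 23.7
grasp_force: 61.4
```

```bash
cat > sh.py <<'E'
from h import *
# shaft centres on the plate from depth, axis at z=28
def shafts(f):
    im,d=shot('top',f);W=world('top',d);P=castp('top',W,30)
    m=(d>0)&(W[...,2]>28.5)&(W[...,2]<42)&box(262,402,178,270)
    m=cv2.morphologyEx(m.astype(np.uint8),cv2.MORPH_OPEN,np.ones((2,2)))
    n,l,st,_=cv2.connectedComponentsWithStats(m)
    for i in range(1,n):
        if st[i,4]>60: rect('s',P,l==i)
    return im
E
python3 - <<'E'
from sh import *
im=shafts('t2.png')
o=r.get_obs();print(o['ee_pos'],o['contact_force'],o['clock'])
im,d=shot('scene');cv2.imwrite('pics/s2.png',cv2.resize(im[130:290,180:400],None,fx=3.4,fy=3.4,interpolation=2))
E
```

```text
s [582.7   2. ] [39.1 51.6] 63.23 z [30. 30. 30.] 89
s [522.6 -85.5] [171.3  23.6] 78.71 z [30. 30. 30.] 338
[624.1347247   45.30099896  69.99369683] [0.65085896 1.51023083 4.45578418] 9.8
```

View pics/s2.png

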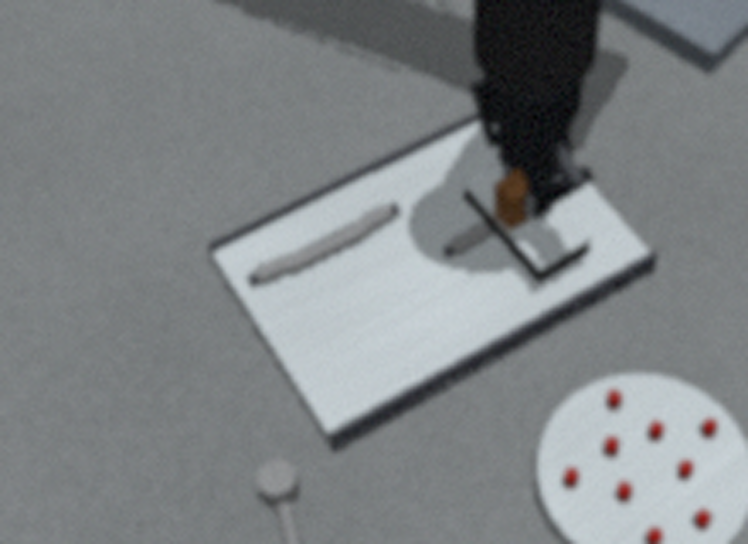

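Force stayed flat near 7–8 N through the roll, and the shaft's right end moved from about (415,215) to (450,250) in the crop. I'll roll a little further for margin, then go to the right shaft.

Request:
arm_command(
  steps="1 0.04 -0.003 0 0 0 0;1 0.08 -0.006 0 0 0 0;1 0.08 -0.006 0 0 0 0;1 0.08 -0.006 0.1 0 0 0;1 0.08 -0.006 0.25 0 0 0;1 0.08 -0.006 0.25 0 0 0",
)

```text
clock: 10.45
ee_pos: [634.1, 44.3, 102.0]
ee_rot: [-0.674, 0.739, -0.001, 0.001]
contact_force: [0.2, 0.0, -2.0]
opening: 23.4
grasp_force: 60.6
```

Request:
arm_command(
  steps="1 -0.6 -0.7 0 0 0 0;1 -0.6 -0.7 0 0 0 0;1 -0.6 -0.7 0 0 0 0;1 -0.6 -0.7 0 0 0 0",
)

```text
clock: 10.85
ee_pos: [560.0, -40.8, 99.1]
ee_rot: [-0.673, 0.739, 0.001, -0.0]
contact_force: [0.2, 0.4, -1.9]
opening: 23.0
grasp_force: 60.8
```

```bash
python3 - <<'E'
from sh import *
im=shafts('t3.png')
o=r.get_obs();print(o['ee_pos'],o['contact_force'],o['clock'])
im,d=shot('top')
cv2.imwrite('pics/t3c.png',cv2.resize(im[165:300,255:505],None,fx=3.2,fy=3.2,interpolation=2))
E
```

```text
s [605.4  81.4] [71.1 15.1] 85.62 z [30. 30. 30.] 141
[560.86545997 -39.92806828  99.31184053] [-0.04343546  0.14444211 -2.87620188] 10.9
```

View pics/t3c.png

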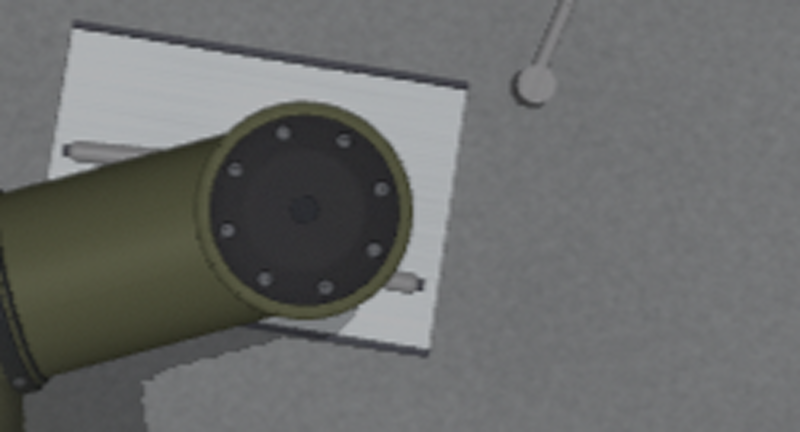

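The left shaft's outer end is now at about (70,150) in the crop, roughly 51 mm forward. The right shaft's visible end at (418,284) has not moved.

Request:
arm_command(
  steps="1 -0.54 -0.45 0 0 0 0;1 -0.54 -0.45 0 0 0 0;1 -0.54 -0.45 -0.1 0 0 0;1 -0.54 -0.45 -0.2 0 0 0;1 -0.54 -0.45 -0.21 0 0 0;1 -0.54 -0.45 -0.21 0 0 0",
)

```text
clock: 11.55
ee_pos: [496.8, -92.8, 73.8]
ee_rot: [-0.675, 0.738, 0.001, -0.001]
contact_force: [-0.8, 0.4, -2.7]
opening: 23.2
grasp_force: 61.1
```

Request:
arm_command(
  steps="1 0 0 -0.01 0 0 0;1 0 0 -0.02 0 0 0;1 0 0 -0.02 0 0 0;1 0 0 -0.02 0 0 0",
)

```text
clock: 11.95
ee_pos: [496.8, -93.4, 72.5]
ee_rot: [-0.674, 0.739, -0.0, 0.0]
contact_force: [0.1, 0.5, -3.7]
opening: 23.0
grasp_force: 61.1
```

Request:
arm_command(
  steps="1 0 0 -0.008 0 0 0;1 0 0 -0.014 0 0 0;1 0 0 -0.014 0 0 0;1 0 0 -0.014 0 0 0",
)

```text
clock: 12.35
ee_pos: [497.1, -93.5, 71.3]
ee_rot: [-0.674, 0.739, -0.0, 0.0]
contact_force: [-0.7, 0.5, 0.0]
opening: 22.9
grasp_force: 61.6
```

Request:
arm_command(
  steps="1 0 0 -0.006 0 0 0;1 0 0 -0.006 0 0 0;1 0.03 -0.004 -0.006 0 0 0;1 0.06 -0.008 -0.006 0 0 0;1 0.1 -0.014 -0.006 0 0 0",
)

```text
clock: 12.85
ee_pos: [509.2, -95.3, 70.3]
ee_rot: [-0.674, 0.739, -0.0, 0.0]
contact_force: [-0.7, 0.4, 2.4]
opening: 23.4
grasp_force: 61.9
```

Request:
arm_command(
  steps="1 0.03 -0.004 0 0 0 0;1 0.06 -0.008 0 0 0 0;1 0.1 -0.014 0 0 0 0",
)

```text
clock: 13.15
ee_pos: [521.1, -97.0, 70.1]
ee_rot: [-0.674, 0.739, -0.0, -0.0]
contact_force: [-0.3, -0.7, 4.9]
opening: 23.2
grasp_force: 61.9
```

Request:
arm_command(
  steps="1 0.03 -0.004 0 0 0 0;1 0.06 -0.008 0 0 0 0;1 0.1 -0.014 0 0 0 0",
)

```text
clock: 13.45
ee_pos: [533.0, -98.7, 70.1]
ee_rot: [-0.674, 0.739, -0.0, -0.0]
contact_force: [-1.4, -1.7, 3.9]
opening: 23.6
grasp_force: 62.1
```

Request:
arm_command(
  steps="1 0.03 -0.004 0 0 0 0;1 0.06 -0.008 0 0 0 0",
)

```text
clock: 13.65
ee_pos: [540.2, -99.7, 70.0]
ee_rot: [-0.674, 0.739, -0.0, -0.0]
contact_force: [-1.3, -2.6, 3.6]
opening: 22.8
grasp_force: 62.2
```

Request:
arm_command(
  steps="1 0.03 -0.004 0 0 0 0;1 0.05 -0.007 0 0 0 0",
)

```text
clock: 13.85
ee_pos: [546.1, -100.6, 70.0]
ee_rot: [-0.674, 0.739, -0.0, -0.0]
contact_force: [-0.4, -3.9, 4.7]
opening: 23.3
grasp_force: 62.2
```

Request:
arm_command(
  steps="1 0.03 -0.01 0 0 0 0;1 0.05 -0.016 0.003 0 0 0",
)

```text
clock: 14.05
ee_pos: [551.8, -101.7, 70.4]
ee_rot: [-0.674, 0.738, 0.001, 0.0]
contact_force: [-3.3, 1.2, 6.5]
opening: 23.3
grasp_force: 62.5
```

Request:
arm_command(
  steps="1 0.01 -0.002 0.006 0 0 0;1 0.04 -0.006 0.014 0 0 0",
)

```text
clock: 14.25
ee_pos: [556.5, -102.3, 72.0]
ee_rot: [-0.674, 0.738, 0.001, 0.0]
contact_force: [-1.2, 0.7, 4.9]
opening: 23.6
grasp_force: 62.2
```

Request:
arm_command(
  steps="1 0.01 -0.002 0.005 0 0 0;1 0.04 -0.006 0.011 0 0 0",
)

```text
clock: 14.45
ee_pos: [561.4, -103.1, 73.1]
ee_rot: [-0.674, 0.738, 0.001, 0.0]
contact_force: [-1.2, 0.4, 4.8]
opening: 23.3
grasp_force: 62.2
```

Request:
arm_command(
  steps="1 0.01 -0.002 0.005 0 0 0;1 0.04 -0.006 0.008 0 0 0",
)

```text
clock: 14.65
ee_pos: [566.4, -103.9, 74.0]
ee_rot: [-0.674, 0.738, 0.0, 0.0]
contact_force: [-0.8, 1.8, 3.0]
opening: 23.3
grasp_force: 62.1
```

Request:
arm_command(
  steps="1 0.02 -0.003 0.002 0 0 0;1 0.04 -0.006 0.004 0 0 0",
)

```text
clock: 14.85
ee_pos: [571.4, -104.8, 74.6]
ee_rot: [-0.674, 0.739, 0.0, 0.0]
contact_force: [-0.6, 2.4, 1.3]
opening: 23.6
grasp_force: 62.1
```

Request:
arm_command(
  steps="1 0.02 -0.002 -0.004 0 0 0;1 0.04 -0.004 -0.008 0 0 0",
)

```text
clock: 15.05
ee_pos: [576.4, -105.5, 74.0]
ee_rot: [-0.674, 0.739, -0.0, 0.0]
contact_force: [0.0, 3.0, 4.5]
opening: 23.3
grasp_force: 62.1
```

Request:
arm_command(
  steps="1 0.02 -0.002 -0.005 0 0 0;1 0.04 -0.004 -0.01 0 0 0",
)

```text
clock: 15.25
ee_pos: [581.4, -106.2, 73.2]
ee_rot: [-0.674, 0.738, -0.001, 0.0]
contact_force: [0.7, 1.1, 5.7]
opening: 23.3
grasp_force: 62.1
```

Request:
arm_command(
  steps="1 0.02 -0.002 -0.003 0 0 0;1 0.04 -0.004 -0.008 0 0 0",
)

```text
clock: 15.45
ee_pos: [586.4, -106.9, 72.6]
ee_rot: [-0.674, 0.738, -0.001, 0.0]
contact_force: [0.9, 1.7, 5.8]
opening: 23.6
grasp_force: 62.1
```

Request:
arm_command(
  steps="1 0.02 -0.003 -0.005 0 0 0;1 0.04 -0.006 -0.01 0 0 0",
)

```text
clock: 15.65
ee_pos: [591.5, -107.6, 71.8]
ee_rot: [-0.674, 0.738, -0.001, 0.001]
contact_force: [2.7, 0.7, 6.6]
opening: 23.2
grasp_force: 62.2
```

Request:
arm_command(
  steps="1 0.02 -0.003 -0.005 0 0 0;1 0.04 -0.006 -0.01 0 0 0",
)

```text
clock: 15.85
ee_pos: [596.5, -108.4, 70.8]
ee_rot: [-0.674, 0.738, -0.001, 0.001]
contact_force: [1.9, 1.2, 7.0]
opening: 23.4
grasp_force: 62.3
```

Request:
arm_command(
  steps="1 0.02 -0.003 0 0 0 0;1 0.03 -0.004 0 0 0 0;1 0.03 -0.004 0 0 0 0;1 0.03 -0.004 0.1 0 0 0;1 0.03 -0.004 0.35 0 0 0;1 0.03 -0.004 0.45 0 0 0;1 0.03 -0.004 0.45 0 0 0",
)

```text
clock: 16.55
ee_pos: [599.4, -108.6, 125.1]
ee_rot: [-0.674, 0.739, -0.001, 0.001]
contact_force: [-0.1, 0.3, -2.7]
opening: 23.5
grasp_force: 61.3
```

Request:
arm_command(
  steps="1 -0.55 -0.75 0 0 0 0;1 -0.55 -0.75 0 0 0 0;1 -0.55 -0.75 0 0 0 0;1 -0.55 -0.75 0 0 0 0",
)

```text
clock: 16.95
ee_pos: [530.9, -199.8, 121.7]
ee_rot: [-0.673, 0.739, 0.001, -0.001]
contact_force: [0.5, -0.3, -2.7]
opening: 23.2
grasp_force: 61.2
```

Request:
arm_command(
  steps="1 -0.55 -0.75 0 0 0 0;1 -0.55 -0.75 0 0 0 0;1 -0.55 -0.75 0 0 0 0;1 -0.55 -0.75 -0.2 0 0 0;1 -0.55 -0.75 -0.4 0 0 0;1 -0.55 -0.75 -0.55 0 0 0;1 -0.55 -0.75 -0.55 0 0 0",
)

```text
clock: 17.65
ee_pos: [464.9, -286.8, 52.9]
ee_rot: [-0.674, 0.738, 0.003, -0.001]
contact_force: [-0.3, -0.3, -2.5]
opening: 23.1
grasp_force: 61.0
```

```bash
python3 - <<'E'
from sh import *
im=shafts('t4.png')
o=r.get_obs();print(o['ee_pos'],o['contact_force'],o['clock'])
cv2.imwrite('pics/t4c.png',cv2.resize(im[165:300,255:505],None,fx=3.2,fy=3.2,interpolation=2))
E
```

```text
s [603.2  45.2] [136.8  55.5] 65.93 z [30. 30. 30.] 334
s [ 578.  -109.6] [138.4  19.3] 80.91 z [30. 30. 30.] 333
[ 465.96146528 -287.51637381   55.23771499] [ 0.60980963 -0.33145925 -1.95679849] 17.7
```

View pics/t4c.png

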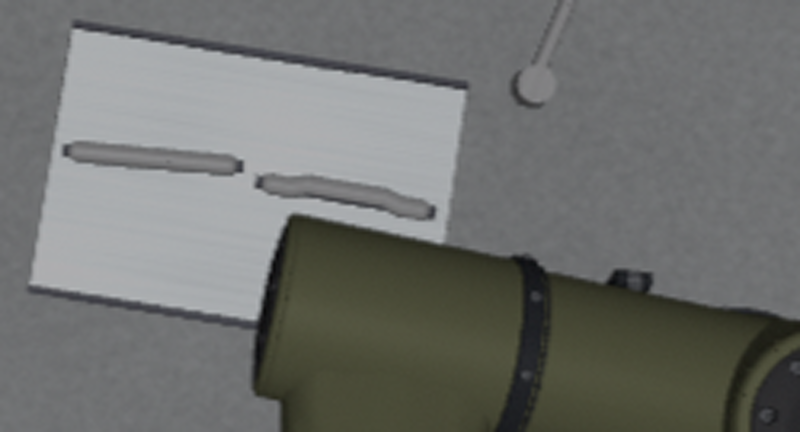

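Both shafts have moved about 55 mm. The straight one is at (153,158) and the kinked one at (346,197) in the crop. Next I'll set the block down.

Request:
arm_command(
  steps="1 0 0 -0.08 0 0 0;1 0 0 -0.15 0 0 0;1 0 0 -0.17 0 0 0;1 0 0 -0.175 0 0 0;1 0 0 -0.175 0 0 0",
)

```text
clock: 18.2
ee_pos: [466.8, -288.5, 36.5]
ee_rot: [-0.674, 0.739, -0.0, 0.0]
contact_force: [0.4, 0.1, -2.0]
opening: 23.3
grasp_force: 61.1
```

Request:
arm_command(
  steps="1 0 0 -0.01 0 0 0;1 0 0 -0.016 0 0 0;1 0 0 -0.018 0 0 0;1 0 0 -0.018 0 0 0",
)

```text
clock: 18.6
ee_pos: [467.0, -288.6, 34.9]
ee_rot: [-0.674, 0.738, -0.001, 0.0]
contact_force: [-0.9, 1.5, 2.5]
opening: 23.2
grasp_force: 61.7
```

Request:
arm_command(
  steps="0.3 0 0 0.008 0 0 0;0.3 0 0 0.008 0 0 0;0.3 0 0 0.008 0 0 0;0.3 0 0 0.008 0 0 0;0.3 0 0 0.15 0 0 0;0.3 0 0 0.5 0 0 0;0.3 0 0 0.9 0 0 0;0.3 0 0 0.9 0 0 0;0.3 0 0 0.9 0 0 0",
)

```text
clock: 19.5
ee_pos: [467.5, -288.6, 143.6]
ee_rot: [-0.674, 0.739, -0.001, 0.001]
contact_force: [0.3, 0.0, -1.6]
opening: 59.6
grasp_force: 0.0
```

Request:
arm_command(
  steps="0.5 0.5 0.75 0 0 0 -0.1;0.5 0.5 0.75 0 0 0 -0.1;0.5 0.5 0.75 0 0 0 -0.1;0.5 0.5 0.75 0 0 0 -0.1",
)

```text
clock: 19.9
ee_pos: [526.7, -197.0, 140.3]
ee_rot: [-0.656, 0.754, 0.001, -0.001]
contact_force: [0.0, -0.6, -0.3]
opening: 42.7
grasp_force: 0.0
```

Request:
arm_command(
  steps="0.5 0.45 0.75 -0.2 0 0 0;0.5 0.45 0.75 -0.4 0 0 0;0.5 0.45 0.75 -0.55 0 0 0;0.5 0.45 0.75 -0.55 0 0 0;0.5 0.45 0.75 -0.55 0 0 0",
)

```text
clock: 20.4
ee_pos: [579.8, -109.6, 75.5]
ee_rot: [-0.655, 0.755, 0.0, -0.001]
contact_force: [-0.1, -0.3, 0.7]
opening: 42.6
grasp_force: 0.0
```

```bash
python3 - <<'E'
from h import *
o=r.get_obs();print(o['ee_pos'],o['contact_force'],o['clock'])
im,d=shot('scene');cv2.imwrite('pics/s5.png',cv2.resize(im[130:290,140:360],None,fx=3.4,fy=3.4,interpolation=2))
E
```

```text
[ 579.84877035 -109.63604036   75.5025378 ] [-0.05439098 -0.31087335  0.74543665] 20.4
```

View pics/s5.png

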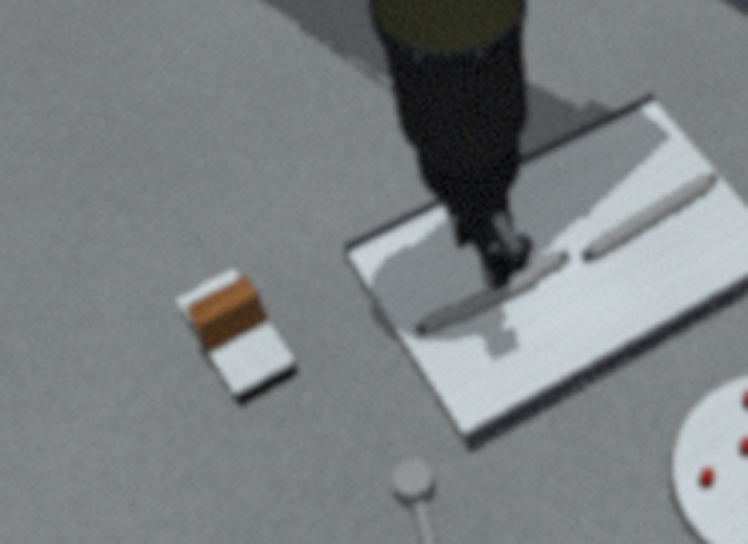

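The block stands upright on the counter near (235,335), and the gripper is centred over the bent shaft near (495,290). Descending to grasp.

Request:
arm_command(
  steps="0.5 0 0 -0.2 0 0 0;0.5 0 0 -0.38 0 0 0;0.5 0 0 -0.43 0 0 0;0.5 0 0 -0.44 0 0 0;0.5 0 0 -0.44 0 0 0",
)

```text
clock: 20.95
ee_pos: [581.4, -109.1, 25.1]
ee_rot: [-0.655, 0.755, -0.001, 0.001]
contact_force: [-0.1, 0.4, 0.9]
opening: 42.6
grasp_force: 0.0
```

Request:
arm_command(
  steps="1 0 0 0 0 0 0;1 0 0 0 0 0 0;1 0 0 0 0 0 0;1 0 0 0 0 0 0;1 0 0 0 0 0 0;1 0 0 0 0 0 0;1 0 0 0 0 0 0",
)

```text
clock: 21.65
ee_pos: [581.6, -108.6, 25.0]
ee_rot: [-0.656, 0.755, -0.001, 0.001]
contact_force: [-0.8, 0.6, 5.9]
opening: 13.3
grasp_force: 58.7
```

Request:
arm_command(
  steps="0.6 0 0 0 0 0 0;0.6 0 0 0 0 0 0;0.6 0 0 0 0 0 0;0.6 0 0 -0.02 0 0 0;0.6 0 0 -0.035 0 0 0;0.6 0 0 -0.035 0 0 0;0.6 0 0 -0.035 0 0 0",
)

```text
clock: 22.35
ee_pos: [580.6, -108.5, 19.3]
ee_rot: [-0.656, 0.755, 0.0, -0.0]
contact_force: [-1.2, 0.5, 4.3]
opening: 34.1
grasp_force: 1.9
```

Request:
arm_command(
  steps="1 0 0 0 0 0 0;1 0 0 0 0 0 0;1 0 0 0 0 0 0;1 0 0 0 0 0 0;1 0 0 0 0 0 0;1 0 0 0 0 0 0",
)

```text
clock: 22.95
ee_pos: [581.4, -108.8, 20.6]
ee_rot: [-0.656, 0.755, -0.001, 0.0]
contact_force: [-2.1, 0.4, 8.0]
opening: 13.6
grasp_force: 59.0
```

Request:
arm_command(
  steps="1 0 0 0.05 0 0 0;1 0 0 0.15 0 0 0;1 0 0 0.35 0 0 0;1 0 0 0.6 0 0 0;1 0 0 0.9 0 0 0;1 0 0 0.9 0 0 0",
)

```text
clock: 23.55
ee_pos: [583.4, -109.0, 134.1]
ee_rot: [-0.656, 0.755, -0.004, 0.003]
contact_force: [0.8, -1.0, -0.5]
opening: 13.8
grasp_force: 58.7
```

```bash
python3 - <<'E'
from h import *
o=r.get_obs();print(o['ee_pos'],o['contact_force'],o['opening'],o['grasp_force'])
im,d=shot('scene');cv2.imwrite('pics/s6.png',cv2.resize(im[100:260,180:400],None,fx=3.4,fy=3.4,interpolation=2))
E
```

```text
[ 583.37842478 -109.0042603   134.05548401] [ 0.84597829 -1.006447   -0.4959467 ] 13.776458343584142 58.733609318733215
```

View pics/s6.png

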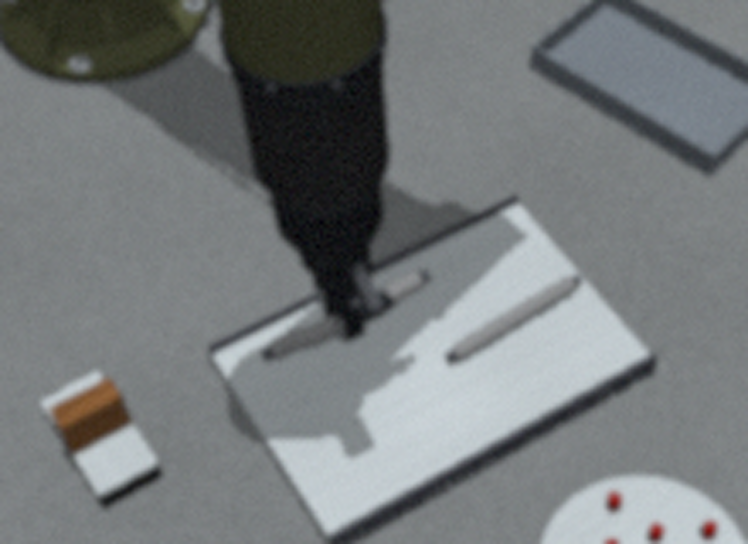

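The shaft is held level, and the straight one remains on the plate.

Request:
arm_command(
  steps="1 -0.25 1 0 0 0 -0.2;1 -0.25 1 0 0 0 -0.45;1 -0.25 1 0 0 0 -0.7;1 -0.25 1 0 0 0 -0.86;1 -0.25 1 0 0 0 -0.86",
)

```text
clock: 24.1
ee_pos: [550.0, 12.3, 126.2]
ee_rot: [-0.48, 0.877, 0.0, -0.001]
contact_force: [-0.5, -0.6, -1.8]
opening: 13.1
grasp_force: 58.9
```

Request:
arm_command(
  steps="1 -0.25 1 0 0 0 -0.2;1 -0.25 1 0 0 0 -0.45;1 -0.25 1 0 0 0 -0.7;1 -0.25 1 0 0 0 -0.86;1 -0.25 1 0 0 0 -0.86",
)

```text
clock: 24.6
ee_pos: [520.3, 131.7, 126.4]
ee_rot: [-0.282, 0.959, -0.0, -0.001]
contact_force: [-0.3, -0.8, -1.6]
opening: 13.7
grasp_force: 59.0
```

Request:
arm_command(
  steps="1 -0.25 1 0 0 0 -0.2;1 -0.25 1 0 0 0 -0.45;1 -0.25 1 0 0 0 -0.7;1 -0.25 1 0 0 0 -0.86;1 -0.25 1 0 0 0 -0.86",
)

```text
clock: 25.1
ee_pos: [490.7, 251.2, 126.5]
ee_rot: [-0.071, 0.997, -0.0, -0.001]
contact_force: [-0.2, -1.0, -0.8]
opening: 13.2
grasp_force: 59.2
```

Request:
arm_command(
  steps="1 -0.23 0.97 0 0 0 0;1 -0.23 0.97 0 0 0 0;1 -0.23 0.97 0 0 0 0;1 -0.23 0.97 0 0 0 0;1 -0.23 0.97 0 0 0 0",
)

```text
clock: 25.6
ee_pos: [463.4, 367.0, 126.6]
ee_rot: [-0.071, 0.997, -0.0, -0.0]
contact_force: [0.3, -0.3, -2.2]
opening: 14.0
grasp_force: 59.4
```

Request:
arm_command(
  steps="1 0 0 -0.3 0 0 0;1 0 0 -0.6 0 0 0;1 0 0 -0.85 0 0 0;1 0 0 -0.95 0 0 0;1 0 0 -0.98 0 0 0;1 0 0 -0.98 0 0 0;1 0 0 -0.98 0 0 0",
)

```text
clock: 26.3
ee_pos: [464.2, 368.6, 11.7]
ee_rot: [-0.07, 0.998, 0.001, 0.001]
contact_force: [-0.0, 1.7, -2.0]
opening: 13.7
grasp_force: 59.4
```

Request:
arm_command(
  steps="0.5 0 0 0 0 0 0;0.5 0 0 0 0 0 0;0.5 0 0 0 0 0 0;0.5 0 0 0 0 0 0;0.5 0 0 0.1 0 0 0;0.5 0 0 0.4 0 0 0;0.5 0 0 0.8 0 0 0;0.5 0 0 1 0 0 0;0.5 0 0 1 0 0 0",
)

```text
clock: 27.2
ee_pos: [464.9, 369.6, 136.2]
ee_rot: [-0.07, 0.998, 0.003, 0.004]
contact_force: [0.8, 0.4, 0.5]
opening: 43.0
grasp_force: 0.0
```

Request:
arm_command(
  steps="0.5 -0.5 0.9 0.5 0 0 0;0.5 -0.5 0.9 0.5 0 0 0;0.5 -0.5 0.9 0.5 0 0 0;0.5 -0.5 0.9 0.5 0 0 0;0.5 -0.5 0.9 0.5 0 0 0",
)

```text
clock: 27.7
ee_pos: [402.5, 476.4, 189.4]
ee_rot: [-0.071, 0.998, -0.0, -0.0]
contact_force: [0.5, 0.3, 0.5]
opening: 42.5
grasp_force: 0.0
```

```bash
python3 - <<'E'
from h import *
o=r.get_obs();print(o['ee_pos'],o['contact_force'],o['opening'],o['clock'])
im,d=shot('scene','s7.png')
W=world('scene',d)
print('jar/tray check in view')
E
```

```text
[402.46143495 476.43880205 189.38651514] [0.52490933 0.27248907 0.48760603] 42.54689443535322 27.7
jar/tray check in view
```

View pics/s7.png

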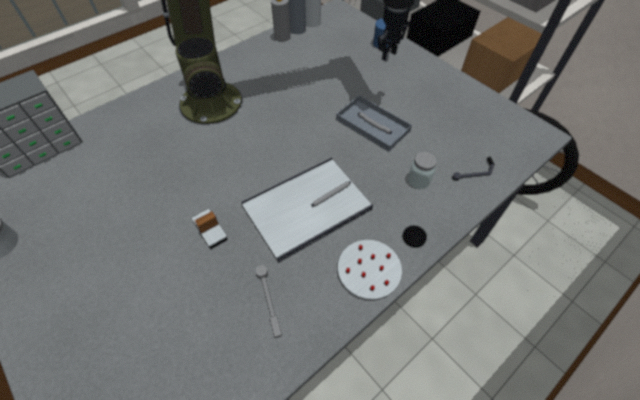

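The bent shaft lies in the tray (375,121), the straight one on the plate (331,193), and the block stands at (209,227). The jar and wrench have not moved.

```bash
python3 -c "
from rig import hand_in
print(hand_in())"
```

```text
the job is handed in; nothing more can be done
None
```

I rolled both shafts a full turn and handed the job in, with no verdict returned: shaft at the robot's right bent (4 mm lift) and now in the tray, straight one still on the plate, block upright on the counter, measured press at most about 10 N, jar and wrench untouched.

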